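Clear the enclosure cover, tug it, free its catch if caught, and hold it open

TASK

Lay the screwdriver that lies on the cover of the grey test enclosure into the forked plywood tool rest, across both forks. Then take the cover by its bar pull and tug it to learn whether its catch has caught, leaving the catch's black thumb slide alone until you have tugged; if the cover will not come, draw the thumb slide to the right to its stop to release it, but leave it alone if the cover comes freely. Raise the cover to about 60 degrees and finish holding it open there by the pull, without letting go, and do not disturb the tape, the tin and the glue stick standing about.

Things in the scene. Friction and masses are not known exactly. Their poses are not given: they have to be found in the camera images.
- box: Enclosure: grey steel box, 180 (x) x 240 (y) x 80 mm high, fixed. Origin: centre of its underside; x points from its front to its hinged back, y to its left, z up. Cover top when shut: z = 88 mm. In front of its right half stands the dark steel catch housing, 70 mm high, y -115 to -15 mm, x -139 to -90 mm; inside is a hook that may or may not have caught the cover's strike: it cannot be seen.
- cover (a joint): Angle of the aluminium cover (188 x 246 x 8 mm, 0.35 kg), rad: 0 shut, positive as its front rises, stop at 1.35; hinged at hinge. It falls shut when let go. If the hook has caught (in about half of the starts) it rises only 0.02 to 0.04 rad (4 to 9 mm at the pull) and stops hard; otherwise it rises freely.
- hinge (a point): Point on the cover's hinge axis: box frame x = 90, y = 0, z = 80 mm. Axes as the box; the hinge axis is its y.
- pull (a point): Middle of the steel bar pull on the cover: round, 10 mm thick, along the box's y, 90 mm between its posts, which lean up and forward from the cover's front edge. When shut it lies at box frame x = -121, y = 65, z = 120 mm, 25 mm in front of the cover's edge and 32 mm above its top. Axes turn with the cover. It can turn between the fingers.
- thumb (a point): Top centre of the black thumb slide of the catch: an upright fin 20 (x) x 10 (y) mm, standing 50 mm out of the housing; its top is 120 mm above the desk. At rest at box frame x = -122, y = -60 mm. Axes as the box.
- slide (a joint): Travel of the thumb slide, m: 0 at rest, 0.020 at its stop, towards the box's -y (the robot's right). It starts at 0 whether the hook has caught or not, and stays where it is left (friction 1.2 N). Drawn to the stop it pushes the hook clear (1 N more), which stays clear. It may jam while the cover is being pulled up.
- driver: Screwdriver, 165 mm long, 55 g: at the start it lies on the shut cover behind the pull, along the box's y within 0.25 rad, its handle to the left. Origin: centre of its underside; y points to the handle end, z up. Handle 20 wide x 22 mm high, from y = -4 to 82 mm; thin shaft from there to y = -80 mm.
- handle (a point): Middle of the screwdriver's handle: y = 39, z = 11 mm in its frame; axes as driver. Grip it here, across x.
- rest: Tool rest of plywood, fixed: base 70 (x) x 90 (y) x 8 mm, two uprights 8 mm thick at y = -28 and +28 mm, each with a fork 30 mm wide (x), floor at z = 50 mm, prongs up to z = 83 mm flaring outward. The handle lies along y in both forks, either way round. Between the uprights there is 48 mm for the fingers. Origin: centre of its underside.
- cradle (a point): Where the middle of the handle belongs in the rest: above its origin at z = 61 mm; axes as rest.
- tape_ring: Roll of black tape lying flat, 57 mm across, 19 mm high. Leave alone. Origin: centre of its underside.
- tin: Round grey tin, 54 mm across, 22 mm high. Leave alone. Origin: centre of its underside.
- glue: Glue stick standing upright, 27 mm across, 92 mm high. Leave alone. Origin: centre of its underside.

How it is judged:
On the way, in this order (a step that is already met when the one before it is completed fails the run):
1. the screwdriver lies in both forks of the rest, let go, the cover not yet raised (x of handle in the frame of cradle between -0.013 and 0.013 m and y of handle in the frame of cradle between -0.015 and 0.015 m and z of handle in the frame of cradle between -0.006 and 0.008 m and angle between the y axis of driver and the y axis of rest, either way round below 0.2 rad and contact force between the fingers and driver below 0.1 N and linear speed of driver below 0.03 m/s and value of joint cover below 0.012 rad), for 0.2 s.
2. the cover has been tugged by the fingers (raised at least 0.015 rad) with the thumb slide still at rest (value of joint cover above 0.015 rad and contact force between the fingers and cover above 0.5 N and value of joint slide below 0.003 m), for 0.05 s.
3. the cover has been raised at least 0.8 rad in the fingers' hold (value of joint cover above 0.8 rad and contact force between the fingers and cover above 0.3 N), for 0.1 s.
At the end, for the whole second after the job is handed in: The cover is held at rest by the fingers on it between 0.85 and 1.25 rad (49 to 72 degrees) open; the screwdriver rests, let go, in both forks, its handle's middle within 13 mm across, 15 mm along and 8 mm in height of the cradle point and within 0.2 rad of the rest's direction (value of joint cover between 0.85 and 1.25 rad and velocity of joint cover between -0.1 and 0.1 rad/s and contact force between the fingers and cover above 0.3 N and x of handle in the frame of cradle between -0.013 and 0.013 m and y of handle in the frame of cradle between -0.015 and 0.015 m and z of handle in the frame of cradle between -0.006 and 0.008 m and angle between the y axis of driver and the y axis of rest, either way round below 0.2 rad and contact force between the fingers and driver below 0.1 N and linear speed of driver below 0.03 m/s); the arm keeps its last pose, push and grip.
It fails at once if the thumb slide is drawn although the catch had not caught (value of joint slide above 0.017 m and distance of hook_tongue from where it was at the start of the episode below 0.0025 m).
It fails at once if tape, tin or glue stick pushed more than 30 mm or the glue stick tipped (distance of any of tape_ring, tin, glue from where it was at the start of the episode above 0.03 m or angle between glue's own z axis and vertical above 0.5 rad).
It also fails if it takes over 64 s, if anything falls off the work surface, if the arm or the gripper's body presses on something with over 40 N, if the wrist force passes 120 N, or if a joint passes its speed limit or range.

ROBOT

A 6-joint arm with a two-finger parallel gripper is mounted at the origin on a cart in front of the work surface, level with it; the furniture and walls round the work are solid. World frame = base frame: x ahead of the robot, y to its left, z up, the work surface at z = 0. Lengths are in m, angles in rad, forces in N, time in s.
With the tool pointing down it reaches from about 0.375 to 0.9 m from the base axis. Payload 3.1 kg.
Tool frame: the origin (TCP) lies on the centre line of the jaws, within the pads' length; the fingertips stand robot.nose_length ahead of it and the grasp point (between the pads) lies 6 mm ahead of it (robot.nose_length is the distance from the TCP to the fingertips, in m); z points along the fingers, y is the line along which they close (so a half turn about z gives the same grasp; the last joint's range is limited). The gripper opens to 87 mm and grips with 3 to 60 N. Pads are 19 mm wide; open, the fingers measure 117 mm over their backs; the gripper's body (75 mm by 190 mm) begins 51 mm behind the grasp point.
Start: joints at [1.087, 0.527, 1.433, -0, 1.181, -0.178], TCP at [0.188, 0.596, 0.248] pointing down, gripper open.
Joint ranges: [-3.08, 3.08], [-0.75, 2.2], [0.22, 2.44], [-1.43, 4.57], [0, 2.65], [-2.85, 2.85]. Speed limits (rad/s): [2.79, 2.79, 3.14, 3.14, 3.14, 3.14].

INTERFACE

Orientations are given as a unit quaternion [x, y, z, w].
In Python, from rig import robot gives the robot as it stands.
- The arm moves only by the shell command python3 -m crank 'ROWS' [FORCE]. ROWS is JSON, one flat list of numbers, 7 for each row, row after row: the shift along the tool's x, y, z in mm, then the turn, a rotation vector about the tool's x, y, z in degrees, then the closure in counts, from 0 (fully open) to 255 (shut). In form: [x, y, z, ax, ay, az, fingers, x, y, z, ax, ay, az, fingers, ...]. A call has exactly 5 rows; each row is the pose to reach, as a shift and turn from the pose commanded when the call began, along the tool's axes at that moment; what a row does not reach only later rows make up. A row lasts 1/12 s, in which the tool goes at most 41.7 mm and 7.16 degrees, less where a joint would pass 70% of its speed; a pose out of reach is approached as far as the arm can. A call with a gripper value outside its range is refused whole. The fingers move at their own pace and stop on an object; FORCE is the grip in N (left out, the last holds). Time passes only in rows, so rows that repeat a pose let the fingers close, or fill a call up. It gives the time, the measured TCP pose, the force, the opening and the grip force at its end, in the units of the state.
- robot.get_obs(): the state, without advancing time (a new reading comes with each control period).
- robot.camera(name): name is "scene" or "top" or "wrist"; returns a dict with "pixels" (420x560x3 uint8, red, green, blue), "intrinsics" (3x3 intrinsics, pixels), "extrinsics" (4x4, takes a point from camera to world coordinates); the wrist camera has in their place "mount" (4x4, takes a point from camera to tool coordinates, whose origin is the TCP and whose axes are the flange's). Camera axes: x right, y down, z forward; pixel columns grow to the right and rows downward; lengths in m; the calibration is good to about 2 mm. The wrist camera is an equidistant fisheye: a pixel r from the principal point sees the ray r / f radians off the axis. A picture is of the moment at which its call begins: read the wrist's pose just before it. There is no depth.
- robot.hand_in(): hands the job in; it is judged then, once.
The state is a dict: "time": time; "q": joint angles; "joint_velocities": joint speeds; "joint_torque": joint torques, N m; "position": TCP position; "tool_rot": TCP orientation; "ft_force": force on the tool from outside, world axes, zero at the start; "moment": the same for the moment, N m; "grip_width": finger opening in m; "grip_force": force on a finger pad.
Only numpy, scipy, OpenCV 4.12 (cv2) and the standard library are available. Lean on these libraries where they do the work, as an engineer would, in place of code of your own. Each camera call takes 0.05 s, during which the arm holds its last target. There are 200 camera calls.

## Working session

There is one attempt and no reset: what is moved stays moved. The work goes in short steps, Python scripts to look and compute and a shell command to move; the robot and the scene stay as the last step left them, time stands still between calls to the robot, and variables do not carry over. Pictures are saved under pics/ and viewed, at most 10 in all, crops included, and the job is handed in when it is done.

```bash
mkdir -p pics; ls; python3 - <<'E'
from rig import robot
import cv2,numpy as np
print(robot.nose_length, robot.get_obs())
for n in("scene","top"):
    c=robot.camera(n); cv2.imwrite(f"pics/{n}0.png",c["pixels"][:,:,::-1]); np.savez(f"{n}0.npz",K=c["intrinsics"],E=c["extrinsics"]); print(n,c["intrinsics"].tolist(),np.round(c["extrinsics"],4).tolist())
E
```

```text
pics
0.025 {'time': 0.0, 'q': array([ 1.08750929e+00,  5.28474038e-01,  1.43393730e+00, -1.85251025e-05,
        1.18138618e+00, -1.78539601e-01]), 'joint_velocities': array([-0.00073828,  0.00018454,  0.00171221, -0.00037911,  0.00080279,
        0.00107866]), 'joint_torque': array([-1.87405429e-03, -4.40038204e+01, -1.76589471e+01,  6.34172349e-02,
        5.83237270e-02, -1.29385617e-04]), 'position': array([0.18720366, 0.59557444, 0.24655561]), 'tool_rot': array([ 1.51781195e-01,  9.88413503e-01, -1.04540507e-03, -3.50087810e-04]), 'ft_force': array([0.20266996, 0.21667643, 0.32734075]), 'moment': array([-0.02896889,  0.00353702,  0.0065845 ]), 'grip_force': 0.0, 'grip_width': 0.08684550070665621}
scene [[453.8832709568892, 0.0, 272.29481239569117], [0.0, 453.8832709568892, 203.26446415458628], [0.0, 0.0, 1.0]] [[0.5618, -0.5022, 0.6574, -0.2151], [-0.8273, -0.3399, 0.4473, -0.582], [-0.0012, -0.7951, -0.6064, 0.8218], [0.0, 0.0, 0.0, 1.0]]
top [[544.2058410675937, 0.0, 282.9340809172296], [0.0, 544.2058410675937, 212.51381251704024], [0.0, 0.0, 1.0]] [[0.025, -0.9973, 0.069, 0.4702], [-0.9996, -0.024, 0.0162, -0.0595], [-0.0145, -0.0694, -0.9975, 1.4866], [0.0, 0.0, 0.0, 1.0]]
```

View pics/scene0.png

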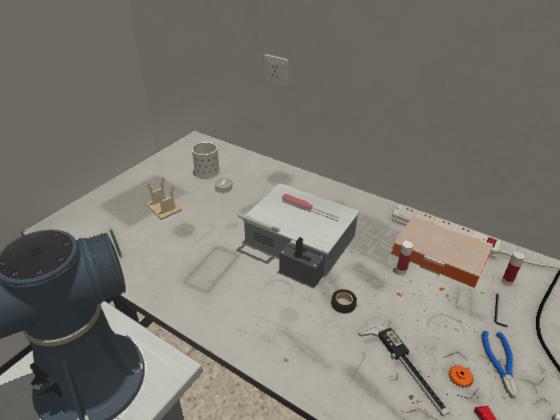

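View pics/top0.png

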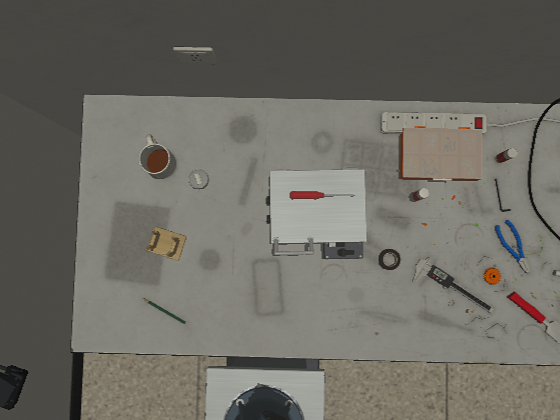

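The scene shows the box at the centre. In the top view its cover runs from (270,171) to (367,244), the driver handle is around (307,195), the pull around (293,253) and the rest around (166,243). I'll enlarge those areas next.

```bash
cat > h.py <<'E'
import numpy as np,cv2
from scipy.spatial.transform import Rotation as R
def px(name,u,v,z):
    d=np.load(f"{name}0.npz");K,E=d["K"],d["E"]
    r=E[:3,:3]@np.linalg.solve(K,[u,v,1]);o=E[:3,3]
    return o+r*(z-o[2])/r[2]
E
python3 - <<'E'
from h import *
i=cv2.imread("pics/top0.png");s=cv2.imread("pics/scene0.png")
f=lambda a,k:cv2.resize(a,None,fx=k,fy=k,interpolation=cv2.INTER_CUBIC)
a=f(i[215:275,135:200],6)          #360x390
b=f(i[160:265,255:380],3.2)
c=f(s[170:225,135:190],4)
o=np.zeros((600,800,3),np.uint8);o[:360,:390]=a;o[:b.shape[0],400:400+b.shape[1]]=b;o[370:370+c.shape[0],:c.shape[1]]=c
cv2.imwrite("pics/z0.png",o)
for u,v in((270,171),(365,169),(367,243),(272,244)):print(px("top",u,v,.088).round(4))
E
```

```text
[ 6.74e-01 -6.00e-04  8.80e-02]
[ 0.6848 -0.2461  0.088 ]
[ 0.4939 -0.254   0.088 ]
[ 0.4853 -0.0107  0.088 ]
```

View pics/z0.png

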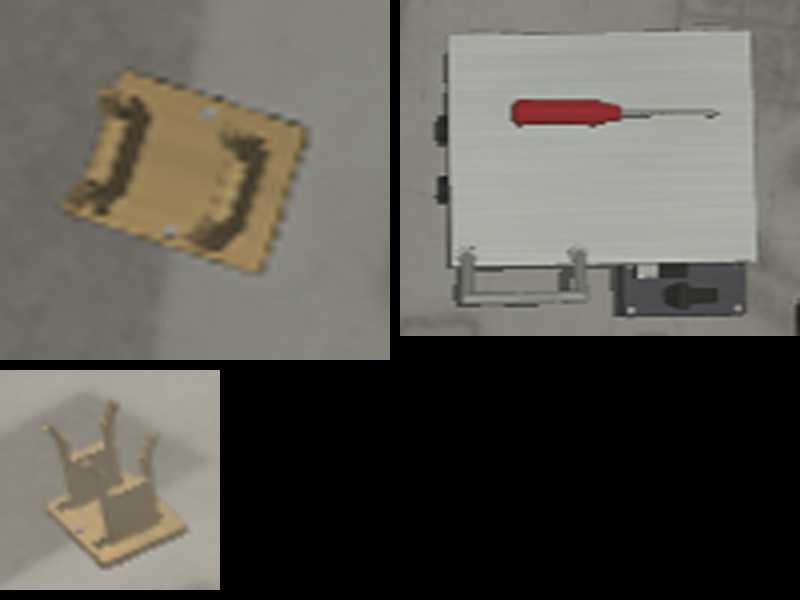

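The crop gives the rest base corners (155,227), (186,236) and (179,260), and the driver runs from (290,195) to (355,195) with the handle to the left.

```bash
python3 - <<'E'
from h import *
P=lambda l,z:np.array([px("top",u,v,z) for u,v in l])[:,:2]
c=P([(270,171.2),(364.7,169.7),(366.2,241.9),(270.6,243.1)],.088)
print("edges",[np.linalg.norm(c[i]-c[i-1]).round(4) for i in range(4)])
m=np.array([[.092,.123],[.092,-.123],[-.096,-.123],[-.096,.123]])
def fit(m,c):
    a=m-m.mean(0);b=c-c.mean(0);t=np.arctan2((a[:,0]*b[:,1]-a[:,1]*b[:,0]).sum(),(a*b).sum())
    Q=np.array([[np.cos(t),-np.sin(t)],[np.sin(t),np.cos(t)]]);return t,Q,c.mean(0)-Q@m.mean(0)
t,Q,o=fit(m,c);print("box yaw",t,o,"pull",Q@[-.121,.065]+o,"thumb",Q@[-.122,-.06]+o)
print("pull meas",P([((467-400)/3.2+255,297/3.2+160),((580-400)/3.2+255,295/3.2+160)],.12))
print("thumb meas",P([((677-400)/3.2+255,295/3.2+160)],.12))
r=P([(155.3,226.7),(186.2,236.3),(178.7,260.3)],.008);print("edges",np.linalg.norm(r[1]-r[0]),np.linalg.norm(r[2]-r[1]))
e=r[0]-r[1];e2=r[1]-r[2];t2=np.arctan2(e[1],e[0])-np.pi/2;print("rest",t2,np.arctan2(e2[1],e2[0]),(r[0]+r[2])/2)
d=P([(290,194.7),(324.1,195.3),(354.7,195.3)],.099);print("driver",d,np.linalg.norm(d[0]-d[1]));e=d[0]-d[2];print("yaw",np.arctan2(e[1],e[0])-np.pi/2,"handle mid",d[0]-e/np.linalg.norm(e)*.043)
for n,p in(("glue1",(418,193)),("tape",(389.5,259.5)),("tin",(198.5,179.5))):print(n,P([p],.02))
E
```

```text
edges [np.float64(0.186), np.float64(0.2449), np.float64(0.1864), np.float64(0.245)]
box yaw 0.03699166840602316 [ 0.58716317 -0.12614299] pull [ 0.46384203 -0.06566242] thumb [ 0.46746562 -0.19061389]
pull meas [[ 0.46319096 -0.02230069]
 [ 0.46696818 -0.11064288]]
thumb meas [[ 0.46886729 -0.18637926]]
edges 0.0888054150155115 0.06799660778739894
rest -0.27453156206618123 -0.2675337512467237 [0.48055282 0.27794553]
driver [[ 0.61239023 -0.05390407]
 [ 0.61290161 -0.14117255]
 [ 0.61474249 -0.21931532]] 0.0872699799427024
yaw 0.014219684793736587 handle mid [ 0.61300166 -0.09689972]
glue1 [[ 0.63322194 -0.39879173]]
tape [[ 0.452453   -0.32416188]]
tin [[0.65614527 0.196143  ]]
```

```bash
cat > plan.py <<'E'
# plan.py "x y z yawdeg(tool y) [tiltdeg about tool y]" ... : splits into hops and prints shift/turn of each call
import sys
from h import *
from rig import robot
def rot(yaw,tilt=0):
    y=np.array([np.cos(np.radians(yaw)),np.sin(np.radians(yaw)),0]);z=np.array([0,0,-1.])
    M=R.from_matrix(np.c_[np.cross(y,z),y,z]); return M*R.from_rotvec([0,np.radians(tilt),0]) if 0 else R.from_rotvec(np.radians(tilt)*np.cross(y,z))*M
o=robot.get_obs();p=o["position"];q=R.from_quat(o["tool_rot"])
print("now",p.round(4),"yaw",np.degrees(np.arctan2(*q.as_matrix()[[1,0],1])).round(2),"t",o["time"])
for a in sys.argv[1:]:
    v=np.array(a.split(),float);t=v[:3];Q=rot(*v[3:])
    rv=(q.inv()*Q).as_rotvec();n=int(max(np.ceil(np.linalg.norm(t-p)/.205),np.ceil(np.degrees(np.linalg.norm(rv))/35),1))
    for k in range(n):
        s=q.inv().apply(t-p)/(n-k);r=(q.inv()*Q).as_rotvec()/(n-k)
        print(a,"|",(s*1e3).round(1),np.degrees(r).round(1))
        p=p+q.apply(s);q=q*R.from_rotvec(r)
E
python3 plan.py "0.613 -0.097 0.22 0.8" "0.613 -0.097 0.117 0.8"
```

```text
now [0.1873 0.5957 0.2467] yaw 72.54 t 0.1
0.613 -0.097 0.22 0.8 | [-153.5 -133.2    6.9] [-0.   0.  17.9]
0.613 -0.097 0.22 0.8 | [-187.1  -79.5    6.8] [-0.   0.  17.9]
0.613 -0.097 0.22 0.8 | [-202.5  -18.     6.7] [-0.   0.  17.9]
0.613 -0.097 0.22 0.8 | [-198.2   45.2    6.7] [-0.   0.  17.9]
0.613 -0.097 0.117 0.8 | [  0.   0. 103.] [-0. -0.  0.]
```

```bash
python3 -m crank '[-153,-133,7,0,0,18,0,-153,-133,7,0,0,18,0,-153,-133,7,0,0,18,0,-153,-133,7,0,0,18,0,-153,-133,7,0,0,18,0]' 10
python3 -m crank '[-187,-79,7,0,0,18,0,-187,-79,7,0,0,18,0,-187,-79,7,0,0,18,0,-187,-79,7,0,0,18,0,-187,-79,7,0,0,18,0]'
python3 -m crank '[-202,-18,7,0,0,18,0,-202,-18,7,0,0,18,0,-202,-18,7,0,0,18,0,-202,-18,7,0,0,18,0,-202,-18,7,0,0,18,0]'
python3 -m crank '[-198,45,7,0,0,18,0,-198,45,7,0,0,18,0,-198,45,7,0,0,18,0,-198,45,7,0,0,18,0,-198,45,7,0,0,18,0]'
python3 plan.py "0.613 -0.097 0.22 0.8" "0.613 -0.097 0.117 0.8"
python3 - <<'E'
from rig import robot
import cv2,numpy as np
o=robot.get_obs();c=robot.camera("wrist");cv2.imwrite("pics/w1.png",c["pixels"][:,:,::-1]);np.savez("w1.npz",K=c["intrinsics"],M=c["mount"],p=o["position"],q=o["tool_rot"]);print(c["intrinsics"],c["mount"])
E
```

```text
time: 0.52
position: [0.2939, 0.4211, 0.2401]
tool_rot: [0.304, 0.953, -0.001, -0.0]
ft_force: [0.6, -0.2, -0.2]
grip_width: 0.0871
grip_force: 0.0
time: 0.93
position: [0.4008, 0.2483, 0.2333]
tool_rot: [0.45, 0.893, -0.0, 0.0]
ft_force: [-0.0, 0.7, -0.0]
grip_width: 0.087
grip_force: 0.0
time: 1.35
position: [0.5068, 0.075, 0.2263]
tool_rot: [0.585, 0.811, -0.0, 0.0]
ft_force: [0.8, -0.6, -1.3]
grip_width: 0.0869
grip_force: 0.0
time: 1.77
position: [0.6123, -0.0985, 0.219]
tool_rot: [0.704, 0.71, -0.0, 0.0]
ft_force: [0.2, 0.2, -0.5]
grip_width: 0.0871
grip_force: 0.0
now [ 0.6123 -0.0985  0.219 ] yaw 0.47 t 1.7667
0.613 -0.097 0.22 0.8 | [ 1.5  0.7 -1. ] [-0.   0.  -0.3]
0.613 -0.097 0.117 0.8 | [ -0.  -0. 103.] [ 0. -0. -0.]
[[325.1922621    0.         277.76177507]
 [  0.         325.1922621  215.00196538]
 [  0.           0.           1.        ]] [[-4.05864916e-04 -9.70234824e-01 -2.42165690e-01  6.58411371e-02]
 [ 9.99999809e-01 -5.06765781e-04  3.54372953e-04 -9.52324704e-04]
 [-4.66546264e-04 -2.42165500e-01  9.70234844e-01 -1.36340104e-01]
 [ 0.00000000e+00  0.00000000e+00  0.00000000e+00  1.00000000e+00]]
```

View pics/w1.png

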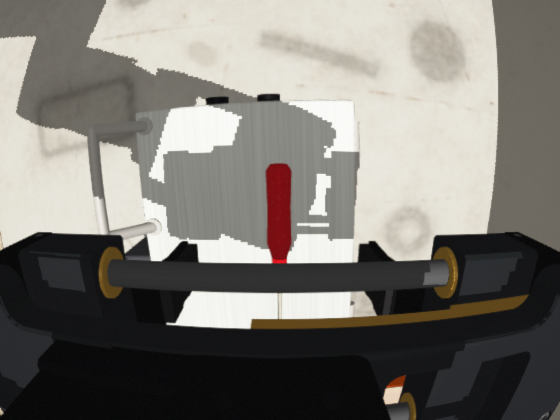

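The wrist view shows the red handle running from (279,165) to about (279,258), and the pull bar from (92,130) to (104,232).

```bash
cat >> h.py <<'E'
def wpx(f,u,v,z):
    d=np.load(f);K=d["K"];a=np.array([u-K[0,2],v-K[1,2]]);r=np.linalg.norm(a);t=r/K[0,0]
    c=np.r_[a/r*np.sin(t),np.cos(t)];Q=R.from_quat(d["q"]);M=d["M"]
    o=Q.apply(M[:3,3])+d["p"];w=Q.apply(M[:3,:3]@c);return (o+w*(z-o[2])/w[2]).round(4)
E
python3 - <<'E'
from h import *
for n,u,v,z in(("end",278.5,165,.103),("shoulder",279,256,.099),("L",266.5,200,.099),("R",291,200,.099),("pullL",92,130,.12),("pullR",104,232,.12)):print(n,wpx("w1.npz",u,v,z))
E
```

```text
end [ 0.6117 -0.0557  0.103 ]
shoulder [ 0.6128 -0.1323  0.099 ]
L [ 0.6023 -0.0843  0.099 ]
R [ 0.622  -0.0842  0.099 ]
pullL [ 0.4619 -0.0223  0.12  ]
pullR [ 0.4657 -0.1073  0.12  ]
```

```bash
python3 -m crank '[1.5,0.5,40,0,0,0,0,1.5,0.5,75,0,0,0,0,1.5,0.5,102,0,0,0,0,1.5,0.5,102,0,0,0,200,1.5,0.5,102,0,0,0,255]' 20
python3 -m crank '[0,0,0,0,0,0,255,0,0,0,0,0,0,255,0,0,0,0,0,0,255,0,0,0,0,0,0,255,0,0,0,0,0,0,255]' 20
python3 -m crank '[0,0,-20,0,0,0,255,0,0,-40,0,0,0,255,0,0,-75,0,0,0,255,0,0,-110,0,0,0,255,0,0,-110,0,0,0,255]' 20
python3 plan.py "0.4805 0.278 0.22 -15.5" "0.4805 0.278 0.1 -15.5"
```

```text
time: 2.23
position: [0.6113, -0.0941, 0.1164]
tool_rot: [0.704, 0.71, -0.0, -0.001]
ft_force: [0.0, -0.1, 1.1]
grip_width: 0.08
grip_force: 0.0
time: 2.65
position: [0.612, -0.0943, 0.1178]
tool_rot: [0.704, 0.71, 0.0, 0.0]
ft_force: [0.3, 0.9, 0.4]
grip_width: 0.0485
grip_force: 0.0
time: 3.07
position: [0.6161, -0.0956, 0.2352]
tool_rot: [0.704, 0.71, 0.003, 0.007]
ft_force: [0.5, -0.7, 1.1]
grip_width: 0.0149
grip_force: 0.0
now [ 0.6161 -0.0956  0.2352] yaw 0.55 t 3.0667
0.4805 0.278 0.22 -15.5 | [187.5 -66.1   5.8] [0.4 0.1 8. ]
0.4805 0.278 0.22 -15.5 | [176.4 -91.6   6.6] [0.4 0.1 8. ]
0.4805 0.278 0.1 -15.5 | [  0.   0. 120.] [0. 0. 0.]
```

The fingers close at about 80 mm/s, slower than I assumed, so the lift started too early and the grasp missed. I'll reopen and look.

```bash
python3 -m crank '[0,0,0,0,0,0,0,0,0,0,0,0,0,0,0,0,0,0,0,0,0,0,0,0,0,0,0,0,0,0,0,0,0,0,0]' 20
python3 - <<'E'
from rig import robot
import cv2,numpy as np
o=robot.get_obs();c=robot.camera("wrist");cv2.imwrite("pics/w2.png",c["pixels"][:,:,::-1]);np.savez("w2.npz",K=c["intrinsics"],M=c["mount"],p=o["position"],q=o["tool_rot"]);print(o["position"],o["tool_rot"],o["grip_width"])
E
```

```text
time: 3.48
position: [0.6112, -0.0942, 0.2261]
tool_rot: [0.704, 0.71, -0.001, -0.001]
ft_force: [0.1, -0.2, -0.3]
grip_width: 0.0404
grip_force: 0.0
[ 0.61121157 -0.09415827  0.22607846] [ 7.03796076e-01  7.10400606e-01 -6.16248409e-04 -1.29712846e-03] 0.04036849651214285
```

View pics/w2.png

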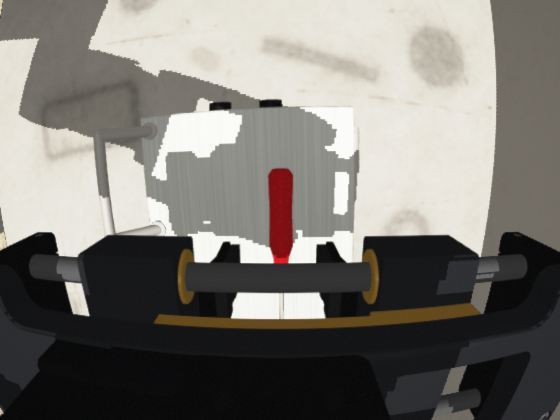

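The driver is unmoved, with its handle from (281,169) to (281,257). I'll descend again and wait for the fingers to close fully.

```bash
python3 -m crank '[0,1,40,0,0,0,0,0,1,80,0,0,0,0,-1.5,1,109,0,0,0,100,-1.5,1,109,0,0,0,255,-1.5,1,109,0,0,0,255]' 20
python3 -m crank '[0,0,0,0,0,0,255,0,0,0,0,0,0,255,0,0,0,0,0,0,255,0,0,0,0,0,0,255,0,0,0,0,0,0,255]' 20
python3 -m crank '[0,0,0,0,0,0,255,0,0,0,0,0,0,255,0,0,0,0,0,0,255,0,0,0,0,0,0,255,0,0,0,0,0,0,255]' 20
python3 -m crank '[0,0,0,0,0,0,255,0,0,0,0,0,0,255,0,0,0,0,0,0,255,0,0,0,0,0,0,255,0,0,0,0,0,0,255]' 20
```

```text
time: 3.95
position: [0.6125, -0.0958, 0.117]
tool_rot: [0.704, 0.71, -0.001, -0.001]
ft_force: [-0.3, -1.0, -0.1]
grip_width: 0.0523
grip_force: 0.0
time: 4.37
position: [0.613, -0.0959, 0.1189]
tool_rot: [0.704, 0.71, 0.0, 0.0]
ft_force: [0.5, 0.3, -0.3]
grip_width: 0.0204
grip_force: 4.6
time: 4.78
position: [0.613, -0.0959, 0.1189]
tool_rot: [0.704, 0.71, 0.0, 0.0]
ft_force: [-0.9, 0.7, 3.0]
grip_width: 0.0202
grip_force: 20.0
time: 5.2
position: [0.613, -0.0959, 0.1188]
tool_rot: [0.704, 0.71, 0.0, 0.0]
ft_force: [-0.4, 0.8, 5.6]
grip_width: 0.02
grip_force: 20.0
```

Gripped at 20.0 mm width. Next I'll carry it to the rest.

```bash
python3 -m crank '[0,0,-20,0,0,0,255,0,0,-55,0,0,0,255,0,0,-90,0,0,0,255,0,0,-105,0,0,0,255,0,0,-105,0,0,0,255]' 20
python3 plan.py "0.4805 0.278 0.2 -15.5" "0.4805 0.278 0.12 -15.5"
```

```text
time: 5.62
position: [0.6154, -0.0967, 0.2275]
tool_rot: [0.704, 0.71, 0.002, 0.004]
ft_force: [0.1, 0.0, -0.3]
grip_width: 0.02
grip_force: 20.0
now [ 0.6154 -0.0967  0.2275] yaw 0.54 t 5.6167
0.4805 0.278 0.2 -15.5 | [188.  -65.8  12.6] [0.2 0.1 8. ]
0.4805 0.278 0.2 -15.5 | [177.  -91.3  13.2] [0.2 0.1 8. ]
0.4805 0.278 0.12 -15.5 | [-0.  0. 80.] [-0. -0. -0.]
```

```bash
python3 -m crank '[38,-13,3,0,0,2,255,76,-26,5,0,0,3,255,114,-40,8,0,0,5,255,152,-53,10,0,0,6,255,188,-66,12,0,0,8,255]' 20
python3 -m crank '[36,-18,3,0,0,2,255,72,-36,5,0,0,3,255,108,-55,8,0,0,5,255,144,-73,10,0,0,6,255,177,-91,13,0,0,8,255]' 20
python3 -m crank '[0,0,0,0,0,0,255,0,0,0,0,0,0,255,0,0,0,0,0,0,255,0,0,0,0,0,0,255,0,0,0,0,0,0,255]' 20
python3 plan.py "0.4805 0.278 0.2 -15.5" "0.4805 0.278 0.12 -15.5"
python3 - <<'E'
from rig import robot
import cv2,numpy as np
o=robot.get_obs();c=robot.camera("wrist");np.savez("w3.npz",K=c["intrinsics"],M=c["mount"],p=o["position"],q=o["tool_rot"]);
cv2.imwrite("pics/w3.png",cv2.resize(c["pixels"][120:360,130:430,::-1],None,fx=2.5,fy=2.5,interpolation=cv2.INTER_CUBIC))
E
```

```text
time: 6.03
position: [0.5429, 0.0931, 0.2093]
tool_rot: [0.752, 0.659, -0.001, -0.001]
ft_force: [0.9, 0.0, -0.5]
grip_width: 0.0199
grip_force: 20.0
time: 6.45
position: [0.476, 0.2804, 0.1965]
tool_rot: [0.796, 0.605, -0.001, -0.001]
ft_force: [1.5, 0.8, -1.5]
grip_width: 0.0202
grip_force: 20.0
time: 6.87
position: [0.4785, 0.2774, 0.1981]
tool_rot: [0.796, 0.605, -0.0, 0.0]
ft_force: [-0.3, 0.9, -0.4]
grip_width: 0.0202
grip_force: 20.0
now [0.4785 0.2774 0.1981] yaw -15.59 t 6.8667
0.4805 0.278 0.2 -15.5 | [ 1.1  1.7 -1.9] [-0.   0.  -0.1]
0.4805 0.278 0.12 -15.5 | [ 0.  0. 80.] [-0.  0.  0.]
```

View pics/w3.png

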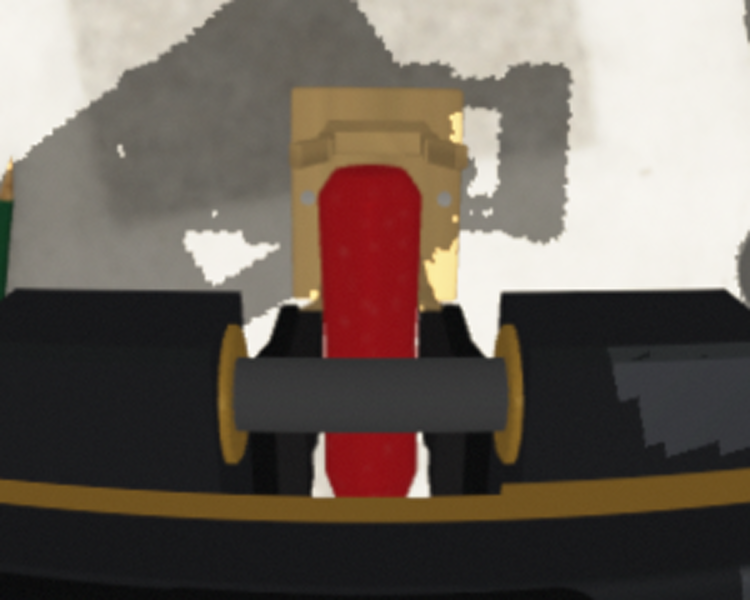

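The view shows the rest base's far edge at crop (291–463, 88), parallel to the handle, which is centred at u≈369.

```bash
python3 - <<'E'
from h import *
f=lambda u,v,z:wpx("w3.npz",130+u/2.5,120+v/2.5,z)
a,b=f(291,88,.008),f(463,88,.008);m=(a+b)/2;e=(b-a)[:2];print(a,b,np.linalg.norm(e),"yaw",np.degrees(np.arctan2(e[1],e[0])))
u=e/np.linalg.norm(e);n=np.array([-u[1],u[0]]);c=m[:2]-n*.045;print("rest centre",c)
# handle end
h=f(369,167,.178+.004);print("handle end",h); d=np.load("w3.npz");tip=h[:2]-n*.043;print("handle mid",tip,"tcp",d["p"])
print("need along,across mm",(c-tip)@n*1e3,(c-tip)@u*1e3)
E
```

```text
[0.4597 0.3303 0.008 ] [0.5263 0.3118 0.008 ] 0.06912170426139679 yaw -15.524110996754228
rest centre [0.48095603 0.27769169]
handle end [0.4887 0.3175 0.182 ]
handle mid [0.47719131 0.27606873] tcp [0.47853424 0.27744872 0.19813052]
need along,across mm 2.5713571934664543 3.192991294968058
```

```bash
python3 -m crank '[1.5,2.7,20,0,0,0,255,1.5,2.7,45,0,0,0,255,1.5,2.7,65,0,0,0,255,1.5,2.7,80,0,0,0,255,1.5,2.7,90,0,0,0,255]' 20
python3 -m crank '[0,0,6,0,0,0,255,0,0,12,0,0,0,255,0,0,18,0,0,0,255,0,0,24,0,0,0,255,0,0,26,0,0,0,255]' 20
python3 plan.py
```

```text
time: 7.33
position: [0.4808, 0.2782, 0.107]
tool_rot: [0.796, 0.605, -0.001, -0.0]
ft_force: [0.3, 0.3, -0.9]
grip_width: 0.0203
grip_force: 20.0
time: 7.75
position: [0.481, 0.2795, 0.0822]
tool_rot: [0.796, 0.605, -0.0, -0.0]
ft_force: [-0.4, -0.2, -0.0]
grip_width: 0.0203
grip_force: 20.0
now [0.481  0.2795 0.0822] yaw -15.47 t 7.75
```

Now I'll open the fingers (partly first), wait, and retreat.

```bash
python3 -m crank '[0,0,1,0,0,0,200,0,0,1,0,0,0,150,0,0,1,0,0,0,100,0,0,1,0,0,0,100,0,0,1,0,0,0,100]' 20
python3 -m crank '[0,0,0,0,0,0,100,0,0,-20,0,0,0,100,0,0,-50,0,0,0,100,0,0,-90,0,0,0,100,0,0,-120,0,0,0,100]' 20
python3 plan.py "0.42 0.1 0.23 2.1" "0.4635 -0.066 0.2 2.1" "0.4635 -0.066 0.128 2.1"
python3 - <<'E'
from rig import robot
import cv2,numpy as np
i=robot.camera("top")["pixels"][215:275,135:200,::-1]; o=robot.get_obs();c=robot.camera("wrist");np.savez("w4.npz",K=c["intrinsics"],M=c["mount"],p=o["position"],q=o["tool_rot"])
w=cv2.resize(c["pixels"][120:360,130:430,::-1],(450,360),interpolation=cv2.INTER_CUBIC)
cv2.imwrite("pics/r4.png",np.hstack([cv2.resize(i,(345,360),interpolation=cv2.INTER_CUBIC),w]))
E
```

```text
time: 8.17
position: [0.4812, 0.2797, 0.082]
tool_rot: [0.796, 0.606, 0.0, 0.0]
ft_force: [-0.8, 0.9, 0.4]
grip_width: 0.0394
grip_force: 0.0
time: 8.58
position: [0.4812, 0.2797, 0.2037]
tool_rot: [0.796, 0.606, 0.001, 0.0]
ft_force: [1.0, -0.1, -0.8]
grip_width: 0.0525
grip_force: 0.0
now [0.4812 0.2797 0.2037] yaw -15.46 t 8.5833
0.42 0.1 0.23 2.1 | [-189.5  -11.   -26.4] [  0.1  -0.  -17.6]
0.4635 -0.066 0.2 2.1 | [-167.5   37.4   30. ] [-0.  0.  0.]
0.4635 -0.066 0.128 2.1 | [ 0.  0. 72.] [-0. -0.  0.]
```

View pics/r4.png

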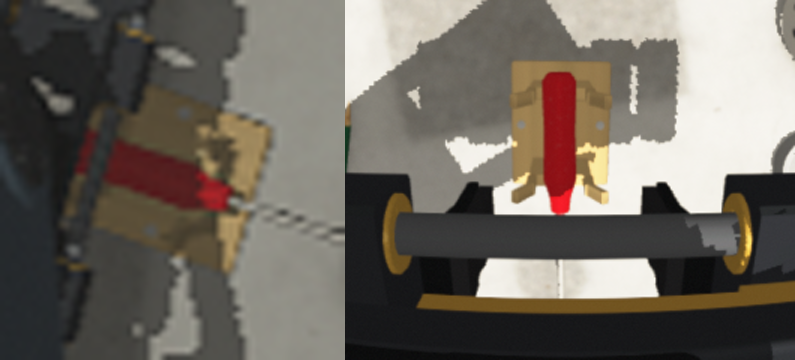

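The driver lies in both forks, between all four prongs. I'll go to the pull while checking the placing numerically.

```bash
python3 -c "
from h import *
print(wpx('w4.npz',130+214/1.5,120+72/1.5,.065),'want .4925 .319')"
python3 -m crank '[-38,-2,-6,0,0,-3.5,100,-76,-4,-11,0,0,-7,100,-114,-7,-16,0,0,-10.5,100,-152,-9,-21,0,0,-14,100,-189,-11,-26,0,0,-17.5,100]' 30
python3 -m crank '[-34,7,6,0,0,0,100,-68,15,12,0,0,0,100,-102,22,18,0,0,0,100,-136,30,24,0,0,0,100,-167,37,30,0,0,0,100]'
python3 -m crank '[0,0,0,0,0,0,100,0,0,0,0,0,0,100,0,0,0,0,0,0,100,0,0,0,0,0,0,100,0,0,0,0,0,0,100]'
python3 plan.py "0.4635 -0.066 0.127 2.1"
python3 - <<'E'
from rig import robot
import cv2,numpy as np
o=robot.get_obs();c=robot.camera("wrist");np.savez("w5.npz",K=c["intrinsics"],M=c["mount"],p=o["position"],q=o["tool_rot"])
cv2.imwrite("pics/w5.png",c["pixels"][:,:,::-1])
E
```

```text
[0.4912 0.3191 0.065 ] want .4925 .319
time: 9.1
position: [0.4183, 0.099, 0.227]
tool_rot: [0.693, 0.721, -0.001, -0.0]
ft_force: [0.9, -1.0, 0.2]
grip_width: 0.053
grip_force: 0.0
time: 9.52
position: [0.4627, -0.0672, 0.1967]
tool_rot: [0.695, 0.719, -0.0, -0.0]
ft_force: [0.9, 0.5, -0.2]
grip_width: 0.0526
grip_force: 0.0
time: 9.93
position: [0.4622, -0.0639, 0.1975]
tool_rot: [0.694, 0.72, -0.0, -0.0]
ft_force: [-0.3, 0.3, -0.3]
grip_width: 0.0529
grip_force: 0.0
now [ 0.4622 -0.0639  0.1975] yaw 2.15 t 9.9333
0.4635 -0.066 0.127 2.1 | [-2.2  1.3 70.5] [-0. -0.  0.]
```

View pics/w5.png

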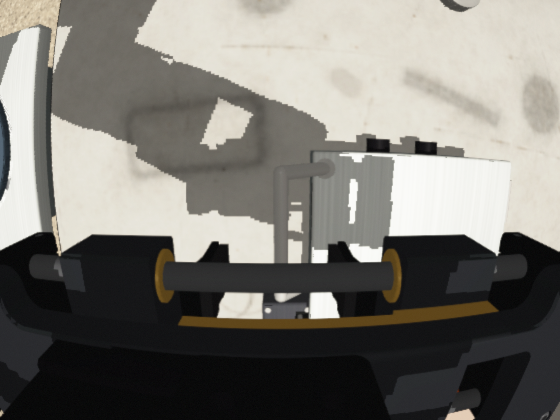

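The bar, at u≈281, is centred between the fingers, and the placing check is good to about 1 mm. Next I'll descend, grip and tug gently.

```bash
python3 -m crank '[-2,1.3,25,0,0,0,100,-2,1.3,50,0,0,0,100,-2,1.3,70,0,0,0,100,-2,1.3,70,0,0,0,255,-2,1.3,70,0,0,0,255]' 40
python3 -m crank '[0,0,0,0,0,0,255,0,0,0,0,0,0,255,0,0,0,0,0,0,255,0,0,0,0,0,0,255,0,0,0,0,0,0,255]' 40
python3 -m crank '[0,0,0,0,0,0,255,0,0,0,0,0,0,255,0,0,0,0,0,0,255,0,0,0,0,0,0,255,0,0,0,0,0,0,255]' 40
python3 -m crank '[0,0,0,0,0,0,255,0,0,0,0,0,0,255,0,0,0,0,0,0,255,0,0,0,0,0,0,255,0,0,0,0,0,0,255]' 40
```

```text
time: 10.4
position: [0.4636, -0.0662, 0.1272]
tool_rot: [0.694, 0.72, -0.0, -0.001]
ft_force: [-0.0, -0.2, 1.1]
grip_width: 0.0461
grip_force: 0.0
time: 10.82
position: [0.4646, -0.0673, 0.1283]
tool_rot: [0.694, 0.72, 0.0, 0.001]
ft_force: [0.9, 0.0, 0.0]
grip_width: 0.0142
grip_force: 0.0
time: 11.23
position: [0.4643, -0.0673, 0.128]
tool_rot: [0.694, 0.72, -0.0, 0.0]
ft_force: [-1.1, 0.7, 5.6]
grip_width: 0.0085
grip_force: 40.0
time: 11.65
position: [0.4643, -0.0673, 0.128]
tool_rot: [0.694, 0.72, -0.0, 0.0]
ft_force: [-0.9, 0.3, 6.1]
grip_width: 0.0085
grip_force: 40.0
```

```bash
python3 -m crank '[0,0.4,-2,0,0,0,255,0,0.8,-4,0,0,0,255,0,1,-5,0,0,0,255,0,1.2,-6,0,0,0,255,0,1.2,-6,0,0,0,255]' 40
python3 -m crank '[0,0.4,-2,0,0,0,255,0,0.8,-4,0,0,0,255,0,1,-5,0,0,0,255,0,1.2,-6,0,0,0,255,0,1.2,-6,0,0,0,255]' 40
```

```text
time: 12.07
position: [0.4653, -0.0672, 0.1331]
tool_rot: [0.694, 0.72, -0.0, -0.0]
ft_force: [0.5, -2.1, -5.8]
grip_width: 0.0081
grip_force: 40.0
time: 12.48
position: [0.4655, -0.0672, 0.1349]
tool_rot: [0.694, 0.719, -0.001, -0.002]
ft_force: [6.2, -5.5, -45.4]
grip_width: 0.0082
grip_force: 40.0
```

The catch has caught: there was a hard stop after about 7 mm, with 45 N on the wrist. I'll lower the cover, let go, and move above and left of the thumb slide with closed fingers.

```bash
python3 -m crank '[0,-0.8,4,0,0,0,255,0,-1.6,8,0,0,0,255,0,-2.4,12,0,0,0,255,0,-2.4,12,0,0,0,150,0,-2.4,12,0,0,0,100]' 40
python3 -m crank '[0,0,0,0,0,0,100,0,0,0,0,0,0,100,0,0,0,0,0,0,100,0,0,0,0,0,0,100,0,0,-20,0,0,0,100]' 40
python3 -m crank '[0,0,-30,0,0,0,100,0,0,-50,0,0,0,255,0,0,-50,0,0,0,255,0,0,-50,0,0,0,255,0,0,-50,0,0,0,255]' 40
python3 plan.py "0.4675 -0.155 0.19 2.1" "0.4675 -0.155 0.105 2.1" "0.4688 -0.195 0.105 2.1"
```

```text
time: 12.9
position: [0.4647, -0.0671, 0.1286]
tool_rot: [0.695, 0.719, 0.001, 0.001]
ft_force: [-0.6, -0.3, 0.6]
grip_width: 0.0155
grip_force: 0.0
time: 13.32
position: [0.4623, -0.0665, 0.1455]
tool_rot: [0.695, 0.719, -0.001, -0.003]
ft_force: [0.5, -0.6, -0.3]
grip_width: 0.0473
grip_force: 0.0
time: 13.73
position: [0.4636, -0.067, 0.197]
tool_rot: [0.694, 0.72, -0.0, -0.001]
ft_force: [-0.4, -0.2, -0.8]
grip_width: 0.0336
grip_force: 0.0
now [ 0.4636 -0.067   0.197 ] yaw 2.04 t 13.7333
0.4675 -0.155 0.19 2.1 | [-88.1   0.7   7. ] [-0.1 -0.  -0.1]
0.4675 -0.155 0.105 2.1 | [ 0.  0. 85.] [ 0. -0.  0.]
0.4688 -0.195 0.105 2.1 | [-40.   -0.2  -0. ] [-0. -0.  0.]
```

```bash
python3 -m crank '[-35,0,2,0,0,0,255,-70,0.5,5,0,0,0,255,-88,0.7,7,0,0,0,255,-88,0.7,7,0,0,0,255,-88,0.7,7,0,0,0,255]' 40
python3 -m crank '[0,0,30,0,0,0,255,0,0,60,0,0,0,255,0,0,80,0,0,0,255,0,0,85,0,0,0,255,0,0,85,0,0,0,255]' 40
python3 plan.py
python3 - <<'E'
from rig import robot
import cv2,numpy as np
s=robot.camera("scene")["pixels"][170:290,220:380,::-1]
cv2.imwrite("pics/s6.png",cv2.resize(s,(800,600),interpolation=cv2.INTER_CUBIC))
E
```

```text
time: 14.15
position: [0.4671, -0.1553, 0.189]
tool_rot: [0.695, 0.719, -0.0, -0.002]
ft_force: [-0.2, -0.1, 0.1]
grip_width: 0.0034
grip_force: 0.0
time: 14.57
position: [0.4664, -0.1531, 0.1038]
tool_rot: [0.694, 0.72, -0.001, -0.003]
ft_force: [-0.9, 0.0, -0.0]
grip_width: 0.0004
grip_force: 0.0
now [ 0.4664 -0.1531  0.1038] yaw 2.1 t 14.5667
```

View pics/s6.png

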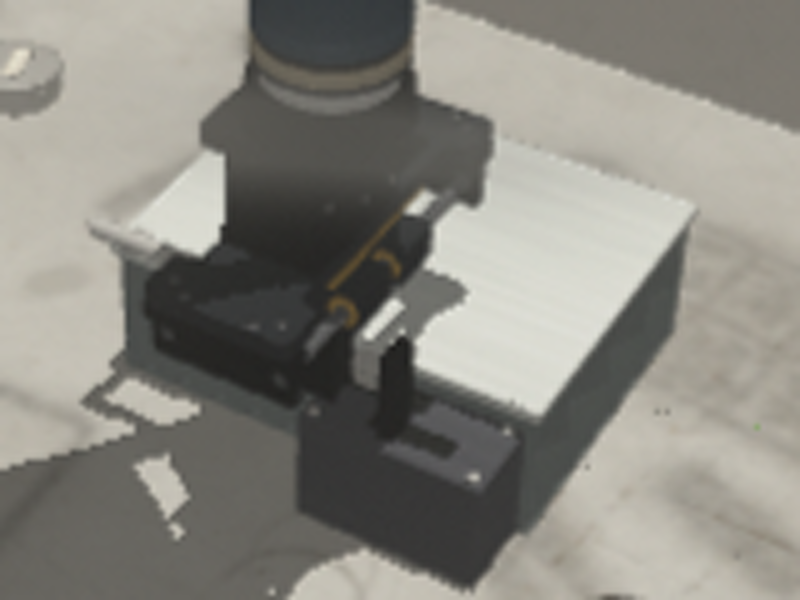

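The fingers stand just left of the fin (crop 395,385). I'll push right in small steps.

```bash
python3 -m crank '[-8,0,0,0,0,0,255,-14,0,0,0,0,0,255,-20,0,0,0,0,0,255,-26,0,0,0,0,0,255,-32,0,0,0,0,0,255]' 40
python3 -m crank '[-2,0,0,0,0,0,255,-4,0,0,0,0,0,255,-6,0,0,0,0,0,255,-8,0,0,0,0,0,255,-8,0,0,0,0,0,255]' 40
python3 -m crank '[-1,0,0,0,0,0,255,-2,0,0,0,0,0,255,-3,0,0,0,0,0,255,-4,0,0,0,0,0,255,-4,0,0,0,0,0,255]' 40
```

```text
time: 15.03
position: [0.4696, -0.1878, 0.1063]
tool_rot: [0.695, 0.719, 0.0, 0.001]
ft_force: [1.1, 2.8, 1.4]
grip_width: 0.0008
grip_force: 1.2
time: 15.45
position: [0.4694, -0.1953, 0.1055]
tool_rot: [0.694, 0.72, -0.0, -0.0]
ft_force: [0.3, 1.9, 1.1]
grip_width: 0.0007
grip_force: 0.4
time: 15.87
position: [0.4693, -0.1969, 0.1055]
tool_rot: [0.695, 0.719, 0.001, -0.002]
ft_force: [2.0, 8.7, 3.2]
grip_width: 0.0002
grip_force: 4.3
```

```bash
python3 -m crank '[-1,0,0,0,0,0,255,-2,0,0,0,0,0,255,-2,0,0,0,0,0,255,-2,0,0,0,0,0,255,-2,0,0,0,0,0,255]' 40
python3 -m crank '[5,0,0,0,0,0,255,15,0,0,0,0,0,255,15,0,-30,0,0,0,255,15,0,-60,0,0,0,200,15,0,-90,0,0,0,100]' 40
python3 plan.py "0.4638 -0.0665 0.195 2.1" "0.4638 -0.0665 0.126 2.1"
```

```text
time: 16.28
position: [0.4692, -0.1972, 0.1055]
tool_rot: [0.695, 0.719, 0.002, -0.003]
ft_force: [3.2, 13.5, 5.2]
grip_width: 0.0005
grip_force: 6.7
time: 16.7
position: [0.4686, -0.1858, 0.1959]
tool_rot: [0.694, 0.72, -0.001, -0.001]
ft_force: [0.3, -0.4, -0.3]
grip_width: 0.0072
grip_force: 0.0
now [ 0.4686 -0.1858  0.1959] yaw 2.06 t 16.7
0.4638 -0.0665 0.195 2.1 | [119.4  -0.5   1. ] [-0.1 -0.  -0. ]
0.4638 -0.0665 0.126 2.1 | [-0. -0. 69.] [-0. -0.  0.]
```

The slide is at its stop: 13.5 N and no further motion. Next I'll regrip the pull.

```bash
python3 -m crank '[35,0,1,0,0,0,100,70,0,1,0,0,0,100,100,-0.5,1,0,0,0,100,119,-0.5,1,0,0,0,100,119,-0.5,1,0,0,0,100]' 50
python3 -m crank '[0,0,0,0,0,0,100,0,0,25,0,0,0,100,0,0,50,0,0,0,100,0,0,69,0,0,0,100,0,0,69,0,0,0,255]' 50
python3 -m crank '[0,0,0,0,0,0,255,0,0,0,0,0,0,255,0,0,0,0,0,0,255,0,0,0,0,0,0,255,0,0,0,0,0,0,255]' 50
python3 -m crank '[0,0,0,0,0,0,255,0,0,0,0,0,0,255,0,0,0,0,0,0,255,0,0,0,0,0,0,255,0,0,0,0,0,0,255]' 50
python3 -m crank '[0,0,0,0,0,0,255,0,0,0,0,0,0,255,0,0,0,0,0,0,255,0,0,0,0,0,0,255,0,0,0,0,0,0,255]' 50
python3 - <<'E'
# arc plan: TCP (vertical tool) steps along the arc, tool axes at yaw 2.1 (x=+y,y=+x,z=down)
import numpy as np
v=np.array([-.211,.040]);p=lambda t:np.array([v[0]*np.cos(t)+v[1]*np.sin(t),-v[0]*np.sin(t)+v[1]*np.cos(t)])
a=np.arange(0,1.06,.035)
for i in range(5,31,5):print([((p(a[i-5+k])-p(a[i-5]))*1e3).round(1).tolist() for k in range(1,6)],a[i])
E
```

```text
time: 17.12
position: [0.4628, -0.0639, 0.1945]
tool_rot: [0.693, 0.721, -0.0, -0.001]
ft_force: [-0.6, -0.4, -0.7]
grip_width: 0.0393
grip_force: 0.0
time: 17.53
position: [0.463, -0.068, 0.1227]
tool_rot: [0.695, 0.719, -0.001, -0.002]
ft_force: [-1.3, 0.6, -0.2]
grip_width: 0.0505
grip_force: 0.0
time: 17.95
position: [0.465, -0.0676, 0.1265]
tool_rot: [0.694, 0.72, 0.0, 0.001]
ft_force: [-0.3, -0.1, 0.2]
grip_width: 0.0211
grip_force: 0.0
time: 18.37
position: [0.4643, -0.0673, 0.126]
tool_rot: [0.694, 0.72, -0.0, 0.0]
ft_force: [-1.7, -1.8, 6.6]
grip_width: 0.0085
grip_force: 50.0
time: 18.78
position: [0.4643, -0.0673, 0.126]
tool_rot: [0.694, 0.72, -0.0, 0.0]
ft_force: [-1.3, -0.9, 6.3]
grip_width: 0.0084
grip_force: 50.0
[[1.5, 7.4], [3.3, 14.7], [5.4, 21.9], [7.6, 29.1], [10.2, 36.1]] 0.17500000000000002
[[2.8, 7.0], [5.8, 13.9], [9.1, 20.6], [12.6, 27.3], [16.3, 33.8]] 0.35000000000000003
[[4.0, 6.4], [8.1, 12.6], [12.5, 18.7], [17.1, 24.7], [22.0, 30.4]] 0.525
[[5.0, 5.6], [10.2, 11.0], [15.6, 16.3], [21.2, 21.3], [26.9, 26.2]] 0.7000000000000001
[[5.9, 4.6], [12.0, 9.1], [18.2, 13.3], [24.6, 17.3], [31.1, 21.1]] 0.8750000000000001
[[6.6, 3.5], [13.4, 6.9], [20.2, 9.9], [27.2, 12.8], [34.3, 15.3]] 1.05
```

```bash
python3 -m crank '[0,1.5,-7.4,0,0,0,255,0,3.3,-14.7,0,0,0,255,0,5.4,-22,0,0,0,255,0,7.6,-29,0,0,0,255,0,10.2,-36,0,0,0,255]' 50
```

```text
time: 19.2
position: [0.4743, -0.0669, 0.1621]
tool_rot: [0.694, 0.72, -0.0, -0.0]
ft_force: [-0.5, -3.0, -2.9]
grip_width: 0.0082
grip_force: 50.0
```

The cover comes freely now, so I'll continue along the arc.

```bash
python3 -m crank '[0,2.8,-7,0,0,0,255,0,5.8,-14,0,0,0,255,0,9,-20.6,0,0,0,255,0,12.6,-27.3,0,0,0,255,0,16.3,-33.8,0,0,0,255]' 50
python3 -m crank '[0,4,-6.4,0,0,0,255,0,8,-12.6,0,0,0,255,0,12.5,-18.7,0,0,0,255,0,17,-24.7,0,0,0,255,0,22,-30.4,0,0,0,255]' 50
python3 plan.py
```

```text
time: 19.62
position: [0.49, -0.0662, 0.1959]
tool_rot: [0.694, 0.72, -0.001, -0.001]
ft_force: [-3.4, -3.7, -1.4]
grip_width: 0.0084
grip_force: 50.0
time: 20.03
position: [0.511, -0.0653, 0.2263]
tool_rot: [0.694, 0.72, -0.002, -0.002]
ft_force: [-6.7, -3.6, 2.3]
grip_width: 0.0083
grip_force: 50.0
now [ 0.511  -0.0653  0.2263] yaw 2.08 t 20.0333
```

```bash
python3 -m crank '[0,5,-5.6,0,0,0,255,0,10,-11,0,0,0,255,0,15.5,-16.3,0,0,0,255,0,21,-21.3,0,0,0,255,0,27,-26.2,0,0,0,255]' 50
python3 -m crank '[0,6,-4.6,0,0,0,255,0,12,-9,0,0,0,255,0,18,-13.3,0,0,0,255,0,24.6,-17.3,0,0,0,255,0,31,-21,0,0,0,255]' 50
python3 -m crank '[0,6.6,-3.5,0,0,0,255,0,13.4,-7,0,0,0,255,0,20,-10,0,0,0,255,0,27,-12.8,0,0,0,255,0,34,-15.3,0,0,0,255]' 50
python3 -m crank '[0,0,0,0,0,0,255,0,0,0,0,0,0,255,0,0,0,0,0,0,255,0,0,0,0,0,0,255,0,0,0,0,0,0,255]' 50
python3 - <<'E'
from rig import robot
import cv2,numpy as np
o=robot.get_obs();p=o["position"];print(p,o["ft_force"],o["time"])
s=robot.camera("scene")["pixels"][130:310,130:370,::-1]
cv2.imwrite("pics/s7.png",cv2.resize(s,(800,600),interpolation=cv2.INTER_CUBIC))
E
```

```text
time: 20.45
position: [0.5368, -0.0642, 0.2529]
tool_rot: [0.694, 0.72, -0.003, -0.003]
ft_force: [-9.8, -3.3, 7.2]
grip_width: 0.0082
grip_force: 50.0
time: 20.87
position: [0.5691, -0.0629, 0.275]
tool_rot: [0.694, 0.72, -0.001, -0.002]
ft_force: [-8.3, -2.0, 8.7]
grip_width: 0.0083
grip_force: 50.0
time: 21.28
position: [0.6047, -0.0614, 0.2904]
tool_rot: [0.694, 0.72, 0.0, -0.0]
ft_force: [-5.0, -0.3, 4.7]
grip_width: 0.0081
grip_force: 50.0
time: 21.7
position: [0.6049, -0.0614, 0.2904]
tool_rot: [0.694, 0.72, 0.001, 0.0]
ft_force: [-4.6, 0.5, 5.9]
grip_width: 0.0087
grip_force: 50.0
[ 0.60490276 -0.06141379  0.29044252] [-4.56510571  0.4972232   5.90534792] 21.7
```

View pics/s7.png

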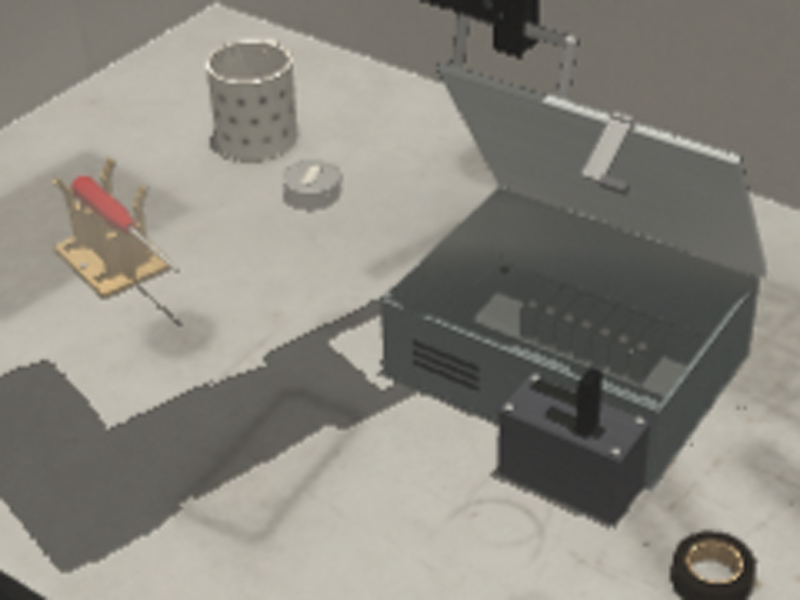

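The cover is held open at about 60 degrees by the pull, which the fingers grip at the top near (515,40). The driver lies in both forks and the tape and tin are undisturbed, so I'll hand in.

```bash
python3 -c "
from rig import robot
print(robot.hand_in())"
```

```text
the job is handed in; nothing more can be done
None
```

I handed the job in at 21.7 s: the screwdriver lies in both forks of the rest, the tug showed the catch had caught so I drew the thumb slide to its stop, and the fingers still hold the cover open by its pull at about 60 degrees; the tape and tin are untouched, the glue stick was out of the last picture but no move went near it, and the hand-in returned no verdict.

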